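# Pin the test-cassette clamshell jig and hold it shut

### The job

Swing the yellow lid of the clamshell jig shut, lift the red-headed locking pin out of the green bin, and push it straight down through the hole in the lid and the hole in the base until its collar lies on the lid and presses the lid fully shut against its springy bumper. Finish while still gripping the pin's red head and pressing it down, so that the jig is held shut (let go and it springs ajar). Do not shift the tubes, cassettes, bottle, cup or timer standing around.

Things in the scene. Friction and masses are not known exactly. Their poses are not given: they have to be found in the camera images.
- jig: Base of the clamshell jig, fixed to the table: grey open frame 120 x 100 mm (x, y), 34 mm high, with a white test cassette inside and a steel lug 36 x 44 mm, 34 mm high, at its front (-x) edge. Origin: centre of the frame's underside, on the table; z up; -x points to the pin lug, +x to the hinge.
- hinge (a point): Middle of the hinge line, which runs along the jig's y axis at the frame's far (+x) edge: at (55, 0, 34) mm in the jig's frame.
- lid (a joint): Hinge of the yellow lid: 0 = fully shut (level, underside 34 mm and top 44 mm above the table, on a solid stop), grows as it opens upwards about the jig's +y axis, rad, up to 1.4. Hinge friction (0.16 N m) keeps the lid where it is left, but a sprung bumper in the base lifts it at the front: pushed shut and released it stands ajar by about 0.025 rad. About 6 N down at the hole shuts it fully.
- lid_hole (a point): Centre of the upper mouth of the pin hole in the lid (moves with it), 133 mm from the hinge line; z out of the lid's top. Hole 11 mm wide, chamfered. The lid, yellow frame with clear window, is 10 mm thick, 100 mm wide, reaches 115 mm from the hinge; its 44 mm wide lug goes on to 151 mm. Ajar, the hole is 3 to 4 mm high but still in line for the pin.
- base_hole (a point): Centre of the upper mouth of the hole in the base lug, at (-78, 0, 34) mm in the jig's frame. Vertical hole, 10 mm wide, right through the 34 mm high lug, chamfered.
- bin: Green open bin, fixed, 190 x 100 mm (x, y), walls 4 mm thick and 60 mm high, with a white insert whose top is 45 mm above the table and which has three loose holes in a row along the bin's x axis, 56 mm apart (the middle one at the centre). The pin and the two tubes hang upright in them by their collars, in any order. Origin: centre of the underside.
- pin: Locking pin, about 50 g, 75 mm long, upright. Origin at the tip of its foot, z along the pin towards the head. Steel shank 8 mm thick, 35 mm long, tapering to 4 mm over the last 4 mm at the tip; steel collar 26 mm wide from 35 to 39 mm above the tip; round red head 18 mm wide from 39 to 75 mm above the tip (grip it there). In the bin its tip hangs 10 mm above the table; seated on the shut lid, 9 mm.
- tube_a: Sampling tube with white cap in the bin, 24 mm wide collar, 67 mm tall, leave it in its place. Origin at its foot.
- tube_b: Sampling tube with blue cap in the bin, same shape, leave it in its place. Origin at its foot.
- cassette_a: White test cassette lying on the table, 70 x 22 x 6 mm, leave alone. Origin: centre of underside.
- cassette_b: White test cassette lying on the table, 70 x 22 x 6 mm, leave alone. Origin: centre of underside.
- bottle: Amber bottle, 44 mm wide, 110 mm tall, leave alone. Origin: centre of underside.
- cup: Blue open cup, 70 mm wide, 80 mm tall, leave alone. Origin: centre of underside.
- timer: Black timer, 50 x 70 x 22 mm, lying on the table, leave alone. Origin: centre of underside.
Not all that is in view belongs to the job. There is more than one size of the pin; the job needs the larger.

How it is judged:
On the way:
1. the pin is lifted clear out of the bin in the gripper (height (world z) of pin above 0.065 m and contact force between the fingers and pin above 1 N), for 0.2 s.
At the end, for the whole second after the job is handed in: The lid is fully shut (within 0.015 rad), the upright pin stands through both holes (tip within 3 mm of the hole's axis and at least 20 mm below the base hole's mouth), its collar presses the lid with more than 2 N, and the robot still holds the pin at rest (value of joint lid below 0.015 rad and horizontal distance between pin and base_hole below 0.003 m and z of pin in the frame of base_hole below -0.02 m and angle between the z axis of pin and the z axis of base_hole, either way round below 0.12 rad and contact force between pin and lid above 2 N and contact force between the fingers and pin above 2 N and linear speed of pin below 0.02 m/s); the arm keeps its last pose, push and grip.
It fails at once if a tube is lifted or knocked out of its place (distance of any of tube_a, tube_b from where it was at the start of the episode above 0.02 m).
It fails at once if a bystander on the table is shifted by more than 2 cm (distance of any of cassette_a, cassette_b, bottle, cup, timer from where it was at the start of the episode above 0.02 m).
It also fails if it takes over 59 s, if anything falls off the work surface, if the arm or the gripper's body presses on something with over 40 N, if the wrist force passes 120 N, or if a joint passes its speed limit or range.

### The arm

A 7-joint arm with a two-finger parallel gripper is mounted at the origin on the work surface. World frame = base frame: x ahead of the robot, y to its left, z up, the work surface at z = 0. Lengths are in m, angles in rad, forces in N, time in s.
With the tool pointing down it reaches from about 0.425 to 0.875 m from the base axis. Payload 8.4 kg.
Tool frame: the origin (TCP) lies on the centre line of the jaws, within the pads' length; the fingertips stand 25 mm ahead of it and the grasp point (between the pads) lies 6 mm ahead of it (r.tip_reach is the distance from the TCP to the fingertips, in m); z points along the fingers, y is the line along which they close (so a half turn about z gives the same grasp; the last joint's range is limited). The gripper opens to 85 mm and grips with 20 to 120 N. Pads are 22 mm wide; open, the fingers measure 114 mm over their backs; the gripper's body (76 mm by 85 mm) begins 54 mm behind the grasp point. The pads swing forward as they close: fully open they stand 13 mm farther back than shut.
Start: joints at [-1.294, 0.333, 0.04, 1.465, -0.013, 1.343, -0.059], TCP at [0.239, 0.605, 0.256] pointing down, gripper open.
Joint ranges: [-2.58, 2.58], [-0.38, 2.09], [-1.3, 1.39], [0.25, 2.4], [-1.5, 4.64], [0.08, 2.09], [-2.65, 2.65]. Speed limits (rad/s): [2.22, 2.22, 2.79, 2.79, 3.14, 3.14, 3.14].

### API

Orientations are given as a unit quaternion [x, y, z, w].
In Python, from workcell import sensors, imaging, hand_in, r gives the robot as it stands.
- The arm moves only by the tool servo_tool, never from a script. Its argument "plan" is text: rows parted by semicolons, each of 5 numbers parted by spaces: the finger opening in cm, from 0 to 8.54, then the shift along the world's x, y, z in cm, then the turn about the world's z in rad. In form: grip x y z yaw; .... A call has 1 to 8 rows; each row is the pose to reach, as a shift and turn from the pose commanded when the call began; what a row does not reach only later rows make up. A row lasts 1/8 s, in which the tool goes at most 62.5 mm and 10.7 degrees, less where a joint would pass 70% of its speed; a pose out of reach is approached as far as the arm can. A call with a gripper value outside its range is refused whole. The fingers move at their own pace and stop on an object; "squeeze" is the grip in N (left out, the last holds). Time passes only in rows, so rows that repeat a pose let the fingers close. It gives the time, the measured TCP pose, the force, the opening and the grip force at its end, in the units of the state.
- sensors.sense(): the state, without advancing time (a new reading comes with each control period).
- imaging.capture(name): name is "side" or "top"; returns a dict with "frame" (384x512x3 uint8, red, green, blue), "fx", "fy", "cx", "cy" (pixels), "k1" (the pictures are not rectified: a ray, as slopes to the right and down, at radius r is drawn at 1 + k1 r^2 times it, then the intrinsics apply), "R" (3x3) and "t" (3): a world point X has camera coordinates R X + t. Camera axes: x right, y down, z forward; pixel columns grow to the right and rows downward; lengths in m; the calibration is good to about 2 mm. A picture is of the moment at which its call begins. There is no depth.
- hand_in(): hands the job in; it is judged then, once.
The state is a dict: "t": time; "qpos": joint angles; "qvel": joint speeds; "joint_efforts": joint torques, N m; "tcp_pos": TCP position; "tcp_rot": TCP orientation; "wrist_force": force on the tool from outside, world axes, zero at the start; "moment": the same for the moment, N m; "gripper_width": opening from 0.0 (shut) to 1.0 (fully open); "grasp_force": force on a finger pad.
Only numpy, scipy, OpenCV 4.12 (cv2) and the standard library are available. Lean on these libraries where they do the work, as an engineer would, in place of code of your own. Each camera call takes 0.05 s, during which the arm holds its last target. There are 200 camera calls.

## Working session

There is one attempt and no reset: what is moved stays moved. The work goes in short steps, Python scripts to look and compute and a tool call to move; the robot and the scene stay as the last step left them, time stands still between calls to the robot, and variables do not carry over. Pictures are saved under pics/ and viewed, at most 10 in all, crops included, and the job is handed in when it is done.

Besides the shell and the picture viewer there is one more tool, called after "Emit:" by a JSON object that holds its "fn" and its "kwargs", one argument or row to a line. servo_tool: Moves the arm, as the interface text tells. Its arguments: {"type":"object","properties":{"plan":{"type":"string"},"squeeze":{"type":"number"}},"required":["plan"]}

```bash
mkdir -p pics; cat > h.py <<'E'
import numpy as np, cv2, pickle
from workcell import sensors, imaging, hand_in, r
def cap(name,tag):
    c=imaging.capture(name); pickle.dump(c,open(f'pics/{tag}.pkl','wb'))
    cv2.imwrite(f'pics/{tag}.png',c['frame'][:,:,::-1]); return c
def load(tag): return pickle.load(open(f'pics/{tag}.pkl','rb'))
def crop(c,u0,v0,w,h,s,fn):
    cv2.imwrite(fn,cv2.resize(c['frame'][v0:v0+h,u0:u0+w,::-1],None,fx=s,fy=s,interpolation=cv2.INTER_CUBIC))
def ray(c,u,v):
    d=np.array([(u-c['cx'])/c['fx'],(v-c['cy'])/c['fy']]); s=d.copy()
    for _ in range(30): s=d/(1+c['k1']*(s@s))
    R=np.array(c['R']);return -R.T@np.array(c['t']), R.T@np.array([*s,1])
def atz(c,u,v,z):
    o,d=ray(c,u,v); return o+d*(z-o[2])/d[2]
def proj(c,X):
    p=np.array(c['R'])@np.array(X)+c['t']; s=p[:2]/p[2]; s=s*(1+c['k1']*(s@s))
    return np.array([c['fx']*s[0]+c['cx'],c['fy']*s[1]+c['cy']])
E
python3 - <<'E'
from h import *
a=cap('top','top0');b=cap('side','side0')
for c in(a,b):print(c['fx'],c['k1'],ray(c,256,192))
cv2.imwrite('pics/v1.png',cv2.resize(a['frame'][:,:,::-1],(800,600),interpolation=cv2.INTER_CUBIC))
cv2.imwrite('pics/v2.png',cv2.resize(b['frame'][:,:,::-1],(800,600),interpolation=cv2.INTER_CUBIC))
print(sensors.sense())
E
```

```text
440.1651445976204 -0.06066617388376443 (array([0.35838608, 0.0796583 , 1.33414237]), array([ 0.17116475, -0.00618596, -0.98542775]))
349.865255593245 -0.06407902884314558 (array([ 0.4018634 , -0.64763804,  0.50467633]), array([ 0.2050931 ,  0.84476353, -0.49480602]))
{'t': 0.1, 'qpos': array([-1.29421349,  0.33384532,  0.0398755 ,  1.46618026, -0.01341643,
        1.34327889, -0.05853155]), 'qvel': array([-0.00010666, -0.0022734 ,  0.00251544, -0.00261527,  0.00068039,
        0.00082465, -0.00117727]), 'joint_efforts': array([ 4.35463182e-03, -6.60026979e+01,  1.37024850e+00, -4.06473935e+01,
        1.69136975e-02,  9.07705020e-03,  2.68506813e-05]), 'tcp_pos': array([0.23843222, 0.60429402, 0.25550817]), 'tcp_rot': array([ 1.86813779e-01,  9.82395078e-01, -7.16669697e-04, -9.47697664e-05]), 'wrist_force': array([-0.37538952,  0.46143727, -0.35260616]), 'moment': array([ 0.02332669, -0.03391219,  0.02149952]), 'grasp_force': 0.0, 'gripper_width': 0.9969689531934538}
```

View pics/v1.png

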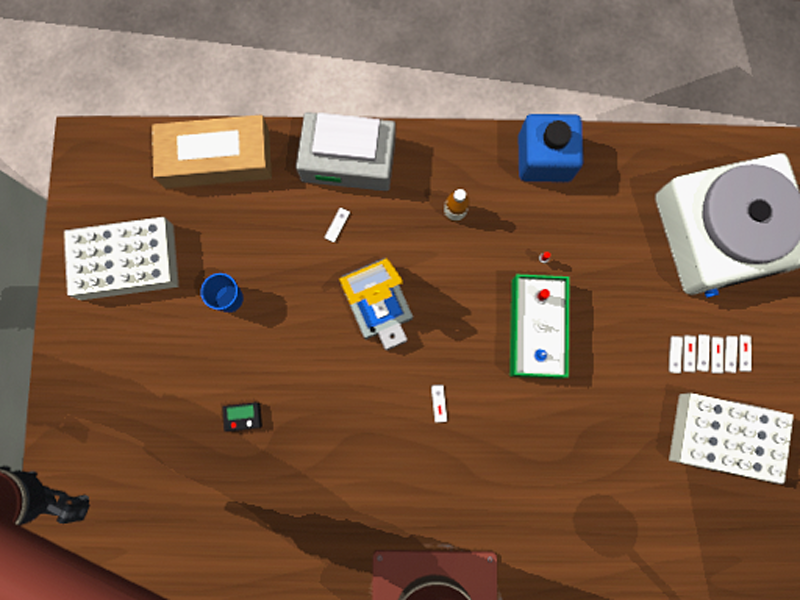

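View pics/v2.png

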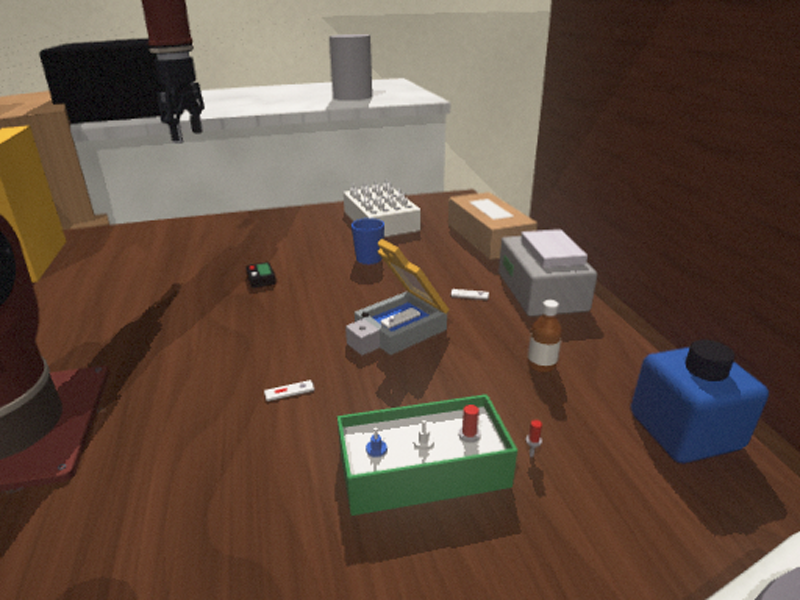

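The top view shows the jig at about (380,305), the bin at (540,325) with the large red pin at its far end (543,295), and the small decoy outside at (545,257). In the side view, the pin head is at (470,420) and the lid stands half open at (412,270). I'll enlarge these areas next.

```bash
python3 - <<'E'
from h import *
a=load('top0');b=load('side0')
crop(a,205,155,170,95,4.7,'pics/c1.png')   # u=205+x/4.7
crop(b,210,145,135,190,3.15,'pics/t.png')
crop(b,210,145,135,100,5.9,'pics/c2.png')
crop(b,210,245,150,90,5.3,'pics/c3.png')
E
```

```text
(no output)
```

View pics/c1.png

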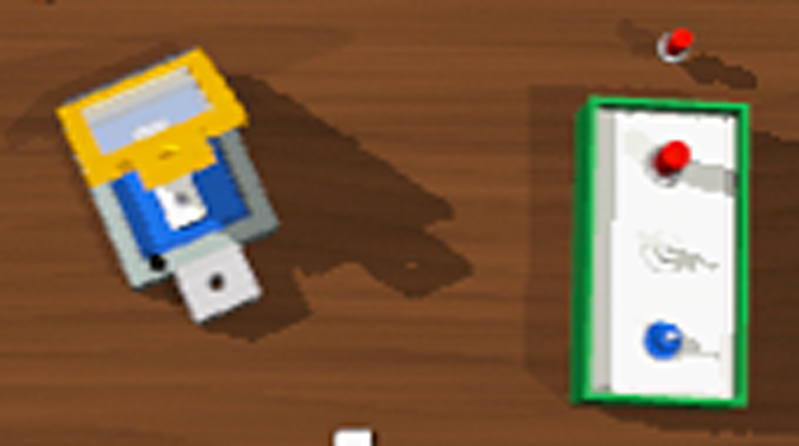

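View pics/c2.png

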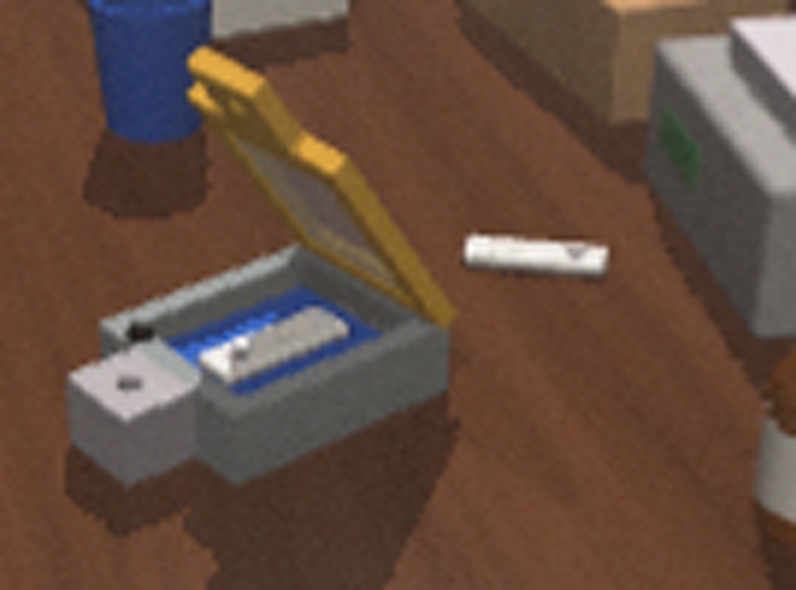

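View pics/c3.png

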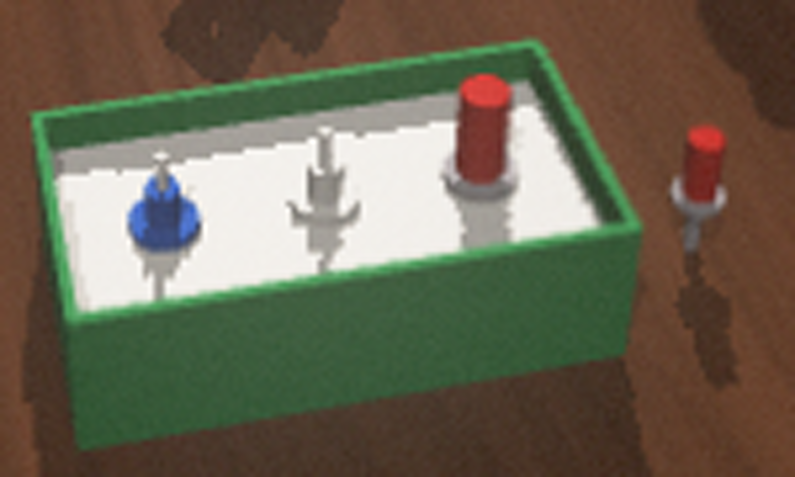

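```bash
python3 - <<'E'
from h import *
np.set_printoptions(precision=4,suppress=True)
a=load('top0');b=load('side0')
A=lambda x,y,z:atz(a,205+x/4.7-.4,155+y/4.7-.4,z)
B=lambda x,y,z:atz(b,210+x/5.9-.4,145+y/5.9-.4,z)
C=lambda x,y,z:atz(b,210+x/5.3-.4,245+y/5.3-.4,z)
print('hole',A(216,281,.034),B(130,382,.034))
print('lug corners top',A(262,295,.034),A(203,322,.034),'side',B(70,380,.034),B(128,420,.034))
print('frame corners', A(135,288,.034),A(278,226,.034),B(240,398,.034),B(450,330,.034))
print('pin top',A(679,153,.085),C(486,88,.085))
print('collar',A(668,163,.047),C(481,178,.047))
print('tubes',A(662,338,.047),C(164,225,.047),C(324,205,.047))
print('bin corners',[A(x,y,.06) for x,y in((592,98),(748,104),(575,402),(743,405))])
print('bin side',[C(x,y,.06) for x,y in((36,115),(538,43),(637,226),(72,320))])
h=(A(216,281,.034)+B(130,382,.034))/2
# lid: candidate yaw, angle -> project lug tip / hole
for yaw in(.40,.44,.48):
  ex=np.array([np.cos(yaw),np.sin(yaw),0]);ey=np.array([-ex[1],ex[0],0])
  for th in(.9,1.0,1.1,1.2):
    hg=h+.133*ex
    f=lambda rr,z,y:hg-ex*(rr*np.cos(th)+z*-np.sin(th)*-1*-1*-1) if 0 else hg+(-ex*np.cos(th)+np.array([0,0,1])*np.sin(th))*rr+(ex*np.sin(th)+np.array([0,0,1])*np.cos(th))*z+ey*y
    pa=lambda X:(proj(a,X)+.4-[205,155])*4.7
    pb=lambda X:(proj(b,X)+.4-[210,145])*5.9
    print(yaw,th,'hole',pa(f(.133,.01,0)),pb(f(.133,.01,0)),'tip top',pb(f(.151,.01,.022)),pb(f(.151,.01,-.022)),'lidcorner T',pa(f(.115,0.01,-.05)),pa(f(.115,0.01,.05)), pb(f(.115,.01,-.05)))
E
```

```text
hole [0.5164 0.0868 0.034 ] [0.5167 0.0862 0.034 ]
lug corners top [0.5079 0.0575 0.034 ] [0.4902 0.0946 0.034 ] side [0.4921 0.0942 0.034 ] [0.5106 0.0576 0.034 ]
frame corners [0.5112 0.1379 0.034 ] [0.5522 0.0479 0.034 ] [0.5591 0.0622 0.034 ] [0.6613 0.0925 0.034 ]
pin top [ 0.5937 -0.1972  0.085 ] [ 0.594  -0.1963  0.085 ]
collar [ 0.5943 -0.1985  0.047 ] [ 0.5933 -0.1997  0.047 ]
tubes [ 0.483  -0.1927  0.047 ] [ 0.4815 -0.1948  0.047 ] [ 0.5367 -0.1989  0.047 ]
bin corners [array([ 0.6328, -0.1484,  0.06  ]), array([ 0.6305, -0.2471,  0.06  ]), array([ 0.4415, -0.1355,  0.06  ]), array([ 0.441 , -0.2395,  0.06  ])]
bin side [array([ 0.446 , -0.1439,  0.06  ]), array([ 0.6329, -0.1505,  0.06  ]), array([ 0.6297, -0.2464,  0.06  ]), array([ 0.4429, -0.2409,  0.06  ])]
0.4 0.9 hole [178.4529 166.2823] [235.5588 109.6575] tip top [181.9081  68.1223] [244.5699 103.1928] lidcorner T [250.1869 122.0546] [ 93.3184 184.5139] [331.8063 175.7331]
0.4 1.0 hole [170.9014 146.3146] [257.548   87.2475] tip top [206.7758  42.7113] [270.1876  76.7133] lidcorner T [243.9686 104.8164] [ 86.515  
[... 1065 characters left out ...]
751]
0.48 0.9 hole [171.1856 169.5171] [228.6115 106.0444] tip top [173.0834  66.4592] [242.1803  98.9977] lidcorner T [238.8826 119.8115] [ 87.4533 194.4266] [330.4034 168.1315]
0.48 1.0 hole [162.1705 150.1943] [249.1697  83.0413] tip top [196.4324  40.3645] [266.0873  71.8531] lidcorner T [231.4012 103.1119] [ 79.3873 177.9047] [348.4417 147.7524]
0.48 1.1 hole [152.6607 130.1343] [270.7536  62.3724] tip top [221.0094  16.9643] [291.1688  47.4697] lidcorner T [223.4575  85.8675] [ 70.9903 160.7687] [367.284  129.3904]
0.48 1.2 hole [142.7776 109.5958] [293.066   44.2774] tip top [246.4628  -3.4654] [317.063   26.1378] lidcorner T [215.149   68.2944] [ 62.367  143.2326] [386.6796 113.2547]
```

Emit:
{"fn": "servo_tool", "kwargs": {
  "plan": "0 35 -48.5 0 0.376;0 35 -48.5 0 0.376;0 35 -48.5 0 0.376;0 35 -48.5 0 0.376;0 35 -48.5 0 0.376;0 35 -48.5 0 0.376;0 35 -48.5 0 0.376;0 35 -48.5 0 0.376",
  "squeeze": 60
}}

```text
t: 1.1
tcp_pos: [0.5315, 0.1978, 0.2562]
tcp_rot: [-0.0, 1.0, 0.0, -0.0]
wrist_force: [-0.0, 1.0, -0.2]
gripper_width: -0.002
grasp_force: 0.0
```

Emit:
{"fn": "servo_tool", "kwargs": {
  "plan": "0 0 0 0 0;0 0 0 0 0"
}}

```text
t: 1.35
tcp_pos: [0.5304, 0.2, 0.2559]
tcp_rot: [0.0, 1.0, 0.0, -0.0]
wrist_force: [0.0, 0.5, 0.1]
gripper_width: -0.003
grasp_force: 0.0
```

Emit:
{"fn": "servo_tool", "kwargs": {
  "plan": "0 5.7 -8 0 0;0 5.7 -8 0 0;0 5.7 -8 -6 0;0 5.7 -8 -7.5 0;0 5.7 -8 -9 0;0 5.3 -8.2 -11 0;0 5.3 -8.2 -11 0"
}}

```text
t: 2.22
tcp_pos: [0.5833, 0.1186, 0.1463]
tcp_rot: [-0.001, 1.0, 0.0, -0.0]
wrist_force: [-0.6, 0.5, 0.9]
gripper_width: 0.002
grasp_force: 0.0
```

```bash
python3 - <<'E'
from h import *
a=cap('top','top1');b=cap('side','side1')
i=np.hstack([cv2.resize(c['frame'][v:v+130,u:u+130,::-1],(400,400)) for c,u,v in((a,190,115),(b,205,80))])
cv2.imwrite('pics/d1.png',i)
E
```

```text
(no output)
```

View pics/d1.png

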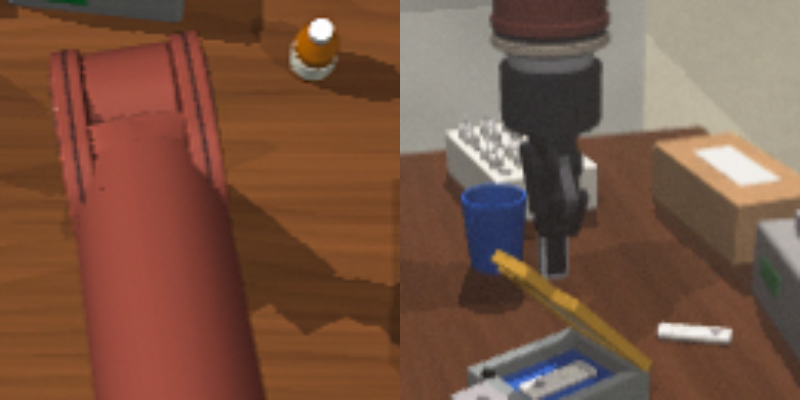

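The crop shows the shut fingers at (553,275), in contact with the lid, which has already come down to about 0.7 rad. I'll carry on.

Emit:
{"fn": "servo_tool", "kwargs": {
  "plan": "0 -0.7 -0.4 -1.6 0;0 -1.4 -0.8 -3.1 0;0 -2.1 -1.1 -4.4 0;0 -2.7 -1.4 -5.6 0;0 -3.2 -1.7 -6.4 0;0 -3.6 -1.9 -7.1 0;0 -3.6 -1.9 -7.6 0;0 -3.6 -1.9 -7.6 0"
}}

```text
t: 3.32
tcp_pos: [0.5476, 0.0984, 0.0701]
tcp_rot: [0.0, 1.0, -0.0, -0.0]
wrist_force: [-1.6, -1.4, 3.7]
gripper_width: -0.001
grasp_force: 1.1
```

Emit:
{"fn": "servo_tool", "kwargs": {
  "plan": "0 0 0 6 0;0 0 0 9 0;4.5 4.6 -29.7 9 0;4.5 4.6 -29.7 9 0;4.5 4.6 -29.7 9 0;4.5 4.6 -29.7 9 0;4.5 4.6 -29.7 9 0;4.5 4.6 -29.7 9 0"
}}

```text
t: 4.32
tcp_pos: [0.5933, -0.204, 0.1606]
tcp_rot: [0.003, 1.0, -0.002, 0.0]
wrist_force: [-0.0, 0.3, -0.3]
gripper_width: 0.527
grasp_force: 0.0
```

Emit:
{"fn": "servo_tool", "kwargs": {
  "plan": "4.5 0 0 0 0;4.5 0 0 0 0"
}}

```text
t: 4.58
tcp_pos: [0.5942, -0.1966, 0.1603]
tcp_rot: [-0.001, 1.0, 0.0, 0.0]
wrist_force: [-0.2, -0.2, -0.3]
gripper_width: 0.526
grasp_force: 0.0
```

```bash
python3 - <<'E'
from h import *
a=cap('top','top2');b=cap('side','side2')
i=np.hstack([cv2.resize(b['frame'][v:v+h,u:u+h,::-1],(400,400)) for u,v,h in((205,150,100),(230,190,130))])
cv2.imwrite('pics/d2.png',i); s=sensors.sense();print(r.tip_reach,s['tcp_pos'],s['gripper_width'])
E
```

```text
0.025 [ 0.5941277  -0.19684716  0.16037017] 0.5297140887709504
```

View pics/d2.png

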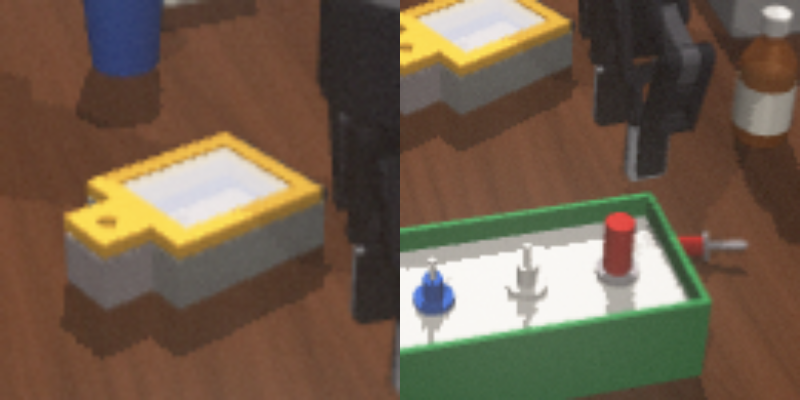

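The lid lies shut (ajar) with its hole at crop (107,222). The pin is still upright at (620,240) and the fingers are above it. The small decoy has tipped over beside the bin, which doesn't matter for the job.

Emit:
{"fn": "servo_tool", "kwargs": {
  "plan": "4.5 0 -0.1 -4 0;4.5 0 -0.1 -6.5 0;4.5 0 -0.1 -8 0;4.5 0 -0.1 -8 0;1 0 -0.1 -8 0;1 0 -0.1 -8 0;1 0 -0.1 -8 0;1 0 -0.1 -8 0",
  "squeeze": 60
}}

```text
t: 5.68
tcp_pos: [0.5946, -0.1993, 0.0817]
tcp_rot: [-0.0, 1.0, 0.0, 0.001]
wrist_force: [-1.4, 0.9, 5.2]
gripper_width: 0.192
grasp_force: 58.4
```

Emit:
{"fn": "servo_tool", "kwargs": {
  "plan": "1 0 0 0 0;1 0 0 0 0;1 0 0 2 0;1 0 0 5 0;1 0 0 9 0;1 0 0 11 0;1 0 0 11 0"
}}

```text
t: 6.55
tcp_pos: [0.5945, -0.1997, 0.1921]
tcp_rot: [-0.0, 1.0, -0.0, 0.002]
wrist_force: [0.2, -0.2, -1.3]
gripper_width: 0.192
grasp_force: 58.6
```

```bash
python3 - <<'E'
from h import *
np.set_printoptions(precision=4,suppress=True)
a=cap('top','top3');b=cap('side','side3')
print('lid hole',atz(b,205+107/4-.4,150+222/4-.4,.0475))
i=np.hstack([cv2.resize(b['frame'][v:v+h,u:u+h,::-1],(400,400),interpolation=cv2.INTER_CUBIC) for u,v,h in((205,150,80),(250,190,100))])
cv2.imwrite('pics/d3.png',i); s=sensors.sense();print(s['tcp_pos'],s['gripper_width'],s['grasp_force'])
E
```

```text
lid hole [0.5163 0.0847 0.0475]
[ 0.5933 -0.1991  0.1894] 0.1930767796378985 58.56130599975586
```

View pics/d3.png

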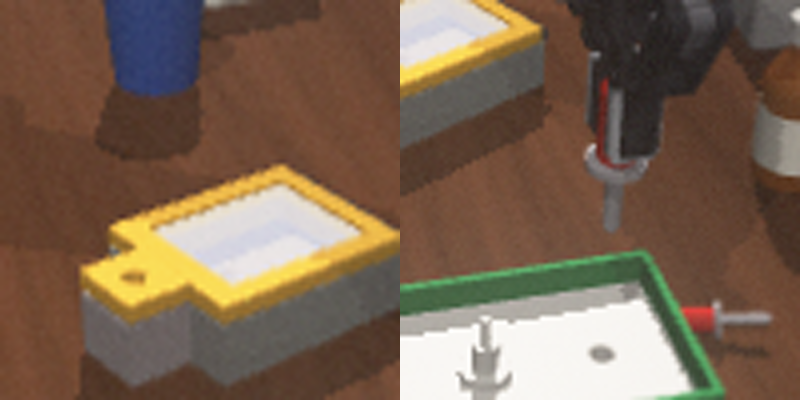

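The pin is held upright clear of the bin, with its tip at crop (612,232). I'll carry it over the hole and hover there to compare tip and hole in the same camera.

Emit:
{"fn": "servo_tool", "kwargs": {
  "plan": "1 -2 7 0 0;1 -4 14 0 0;1 -6 21 0 0;1 -7.8 28.5 0 0;1 -7.8 28.5 0 0;1 -7.8 28.5 -3 0;1 -7.8 28.5 -5 0;1 -7.8 28.5 -5 0"
}}

```text
t: 7.65
tcp_pos: [0.5139, 0.0853, 0.1377]
tcp_rot: [-0.0, 1.0, -0.001, -0.002]
wrist_force: [0.3, -0.1, -0.7]
gripper_width: 0.191
grasp_force: 58.7
```

Emit:
{"fn": "servo_tool", "kwargs": {
  "plan": "1 0 0 0 0;1 0 0 0 0;1 0 0 0 0"
}}

```text
t: 8.02
tcp_pos: [0.5162, 0.0857, 0.1409]
tcp_rot: [0.0, 1.0, 0.0, 0.0]
wrist_force: [-0.9, 0.4, 0.1]
gripper_width: 0.187
grasp_force: 58.7
```

```bash
python3 - <<'E'
from h import *
a=cap('top','top4');b=cap('side','side4')
crop(b,205,150,60,75,8,'pics/d4.png'); s=sensors.sense();print(s['tcp_pos'],s['gripper_width'],s['grasp_force'],s['wrist_force'])
E
```

```text
[0.51600085 0.08568164 0.14069018] 0.19151681454413735 58.74564707279205 [ 0.09935893 -0.52425841 -0.10207461]
```

View pics/d4.png

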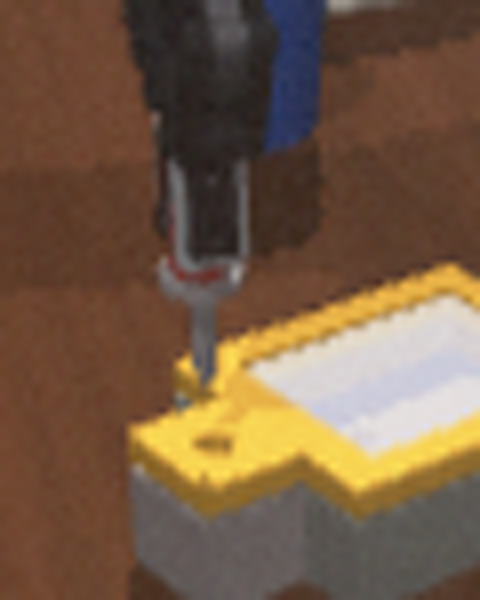

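The pin tip is at crop (205,385), its collar at (202,280) and the lid hole at (213,443).

```bash
python3 - <<'E'
from h import *
np.set_printoptions(precision=4,suppress=True)
b=load('side4');B=lambda x,y,z:atz(b,205+x/8-.4,150+y/8-.4,z)
t=B(205,386,.069);h=B(213,443,.0475)
print(t,h,(h-t)*100,'collar',B(202,280,.106))
# vertical line check: column of points above hole
for z in(.0475,.069,.106): print(z,(proj(b,[h[0],h[1],z])+.4-[205,150])*8)
E
```

```text
[0.5144 0.0842 0.069 ] [0.5161 0.0854 0.0475] [ 0.1732  0.1135 -2.15  ] collar [0.5151 0.0839 0.106 ]
0.0475 [213. 443.]
0.069 [209.8896 383.4479]
0.106 [204.3705 277.3881]
```

Emit:
{"fn": "servo_tool", "kwargs": {
  "plan": "1 0.1 0.1 -1 0;1 0.1 0.1 -2 0;1 0.1 0.1 -2.6 0;1 0.1 0.1 -3.2 0;1 0.1 0.1 -3.6 0;1 0.1 0.1 -4 0;1 0.1 0.1 -4 0"
}}

```text
t: 9.0
tcp_pos: [0.5167, 0.0862, 0.1]
tcp_rot: [0.0, 1.0, -0.0, -0.0]
wrist_force: [1.1, -2.7, -2.1]
gripper_width: 0.186
grasp_force: 58.5
```

Emit:
{"fn": "servo_tool", "kwargs": {
  "plan": "1 0 0 -0.5 0;1 0 0 -1 0;1 0 0 -1.4 0;1 0 0 -1.7 0;1 0 0 -2.0 0;1 0 0 -2.0 0;1 0 0 -2.0 0"
}}

```text
t: 9.88
tcp_pos: [0.5168, 0.0862, 0.0805]
tcp_rot: [0.0, 1.0, -0.0, -0.0]
wrist_force: [-1.3, -5.2, 6.6]
gripper_width: 0.191
grasp_force: 59.8
```

Emit:
{"fn": "servo_tool", "kwargs": {
  "plan": "1 0 -0.06 0 0;1 0 -0.06 -0.1 0;1 0 -0.06 -0.2 0;1 0 -0.06 -0.2 0;1 0 -0.06 -0.2 0",
  "squeeze": 90
}}

```text
t: 10.5
tcp_pos: [0.517, 0.0861, 0.0801]
tcp_rot: [0.0, 1.0, 0.0, 0.0]
wrist_force: [-10.7, -5.4, 26.0]
gripper_width: 0.177
grasp_force: 89.9
```

Emit:
{"fn": "servo_tool", "kwargs": {
  "plan": "1 -0.06 -0.04 0.05 0;1 -0.06 -0.04 0.05 0;1 -0.06 -0.04 0.05 0;1 -0.06 -0.04 0.05 0"
}}

```text
t: 11.0
tcp_pos: [0.5169, 0.0861, 0.0803]
tcp_rot: [-0.0, 1.0, 0.001, 0.001]
wrist_force: [-4.9, -3.9, 19.3]
gripper_width: 0.186
grasp_force: 89.4
```

```bash
python3 - <<'E'
from h import *
b=cap('side','side5')
crop(b,200,150,80,75,7,'pics/d5.png'); s=sensors.sense();print(s['tcp_pos'],s['gripper_width'],s['grasp_force'],s['wrist_force'],s['t'])
E
```

```text
[0.51685644 0.08609968 0.08030561] 0.1817393670935543 89.44212913513184 [-5.33295248 -4.54054586 19.5146853 ] 11.05
```

View pics/d5.png

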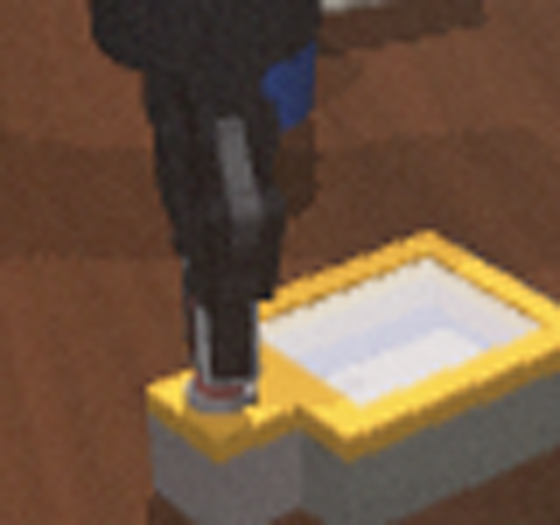

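The collar lies on the lid at crop (222,400) and the lid is flush with the base. The TCP height matches a seated pin, with about 19 N pressing down and a firm grip.

```bash
python3 -c "
from workcell import hand_in
print(hand_in())"
```

```text
the job is handed in; nothing more can be done
None
```

I shut the lid, pushed the large pin down through both holes and handed the job in at about 11 s, still gripping the head and pressing with about 19 N; no verdict came back, and the small decoy pin tipped over beside the bin along the way.

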